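# Load a culture tube into a sleeve heater to its mark and switch the heater on

## Robot

A 7-joint arm with a two-finger parallel gripper is mounted at the origin on a cart in front of the work surface, level with it; the furniture and walls round the work are solid. World frame = base frame: x ahead of the robot, y to its left, z up, the work surface at z = 0. Lengths are in m, angles in rad, forces in N, time in s.
With the tool pointing down it reaches from about 0.425 to 0.925 m from the base axis. Payload 6.8 kg.
Tool frame: the origin (TCP) lies between the finger pads; the fingertips stand 11 mm ahead of it and the grasp point (between the pads) lies 8 mm behind it; z points along the fingers, y is the line along which they close (so a half turn about z gives the same grasp; the last joint's range is limited). The gripper opens to 88 mm and grips with 3 to 60 N. Pads are 20 mm wide; open, the fingers measure 115 mm over their backs; the gripper's body (75 mm by 178 mm) begins 61 mm behind the grasp point.
Start: joints at [-1.377, 0.477, 0.022, 1.555, -0.011, 1.109, -0.083], TCP at [0.201, 0.645, 0.234] pointing down, gripper open.
Joint ranges: [-2.96, 2.96], [-0.34, 2.1], [-1.41, 1.46], [0.24, 2.44], [-1.37, 4.51], [0.17, 1.92], [-2.96, 2.96]. Speed limits (rad/s): [2.39, 2.39, 3.14, 3.14, 3.14, 3.14, 3.14].

## Interface

Orientations are given as a 3x3 rotation matrix whose columns are the frame's x, y, z axes.
In Python, from cell import robot gives the robot as it stands. The module is installed in compiled form; this text tells all that it offers.
- The arm moves only by the tool jog_arm, never from a script. Its argument "motion" is a list of rows, each a list of 3 entries, a list of its own where there are three numbers: the shift along the tool's x, y, z normalised to -1 to 1, where 1 is 3 cm, then the turn about the tool's z normalised to -1 to 1, where 1 is 8 degrees, then the opening, from 0 (shut) to 1 (fully open). In form: [[[x, y, z], roll, hand], ...]. A call has 1 to 20 rows; each row shifts and turns the commanded pose from where the row before left it, along the tool's axes as they then stand; what a row does not reach is not made up. A row lasts 1/10 s, in which the tool goes at most 50 mm and 8.59 degrees, less where a joint would pass 70% of its speed; a pose out of reach is approached as far as the arm can. A call with a number of a shift or a turn outside -1 to 1 is refused whole. A call with a gripper value outside its range is refused whole. The fingers move at their own pace and stop on an object; "squeeze" is the grip in N (left out, the last holds). Time passes only in rows, so rows that do not move let the fingers close. It gives the time, the measured TCP pose, the force, the opening and the grip force at its end, in the units of the state.
- robot.observe(): the state, without advancing time (a new reading comes with each control period).
- robot.get_image(name): name is "scene" or "top"; returns a dict with "frame" (480x640x3 uint8, red, green, blue), "depth" (480x640 float32, m along the optical axis (not along the pixel's ray), 0 where there is no reading), "fx", "fy", "cx", "cy" (pixels), "R" (3x3) and "t" (3): a world point X has camera coordinates R X + t. Camera axes: x right, y down, z forward; pixel columns grow to the right and rows downward; lengths in m; the calibration is good to about 2 mm. A picture is of the moment at which its call begins.
- robot.job_done(): hands the job in; it is judged then, once.
Trained networks look in the newest picture that a camera, given by its name, has taken for a name from the list of things; names that differ only in an ending like _2 or _b are one class to them, and where a whole thing is asked for, a point or a joint stands for the part that bears it (a point fixed in the world has none). Each returns a list of dicts, best first, with "conf" (0 to 1); they miss things now and then, are a little off and sometimes report something else, mostly with a low value. They report only what shows in the picture. A call takes as long as a camera call.
- robot.spot_in(thing, camera): "position" ([x, y, z] in m, in world coordinates, good to about 4 mm: the middle of the surface that is visible of it).
The state is a dict: "time_s": time; "qpos": joint angles; "joint_vel": joint speeds; "tau": joint torques, N m; "tcp_pos": TCP position; "tool_rot": TCP orientation; "ft_force": force on the tool from outside, world axes, zero at the start; "wrist_torque": the same for the moment, N m; "finger_gap": finger opening in m; "gripper_force": force on a finger pad.
Only numpy, scipy, OpenCV 4.12 (cv2) and the standard library are available. Lean on these libraries where they do the work, as an engineer would, in place of code of your own. Each camera call takes 0.05 s, during which the arm holds its last target. There are 200 camera calls.

## Task

Take the green glass culture tube from its cradle and slide it, plain end first, into the sleeve heater until the orange ring is at the mouth, with the mouth's edge lying on the ring, and let go of it. Then switch the heater on with its locking toggle: pull the red-knobbed bat outward, flip it over to the far side, the green-dot side, and let it snap back in. Leave the bottle, tip box, lamp and petri dish where they are.

Things in the scene. Friction and masses are not known exactly. Their poses are not given: they have to be found in the camera images.
- tube: Loose green glass culture tube, 200 mm long, 24 mm diameter, about 80 g; starts level in the cradle. Origin on its axis at mid length; own y axis along it: plain nose at y=-100 mm (last 8 mm taper to 13 mm diameter), white cap 34 mm wide (wider than the bore) from y=78 to 100. Orange ring 10 mm wide centred at y=+10; a 5 mm blue ring at y=-35 is not used. Glass from y=20 to 75 is free to grasp from above.
- orange_ring (a point): Centre of the tube's orange ring, on the tube's axis; axes as the tube's.
- cradle: Fixed grey and blue cradle, 60 x 200 mm, origin under its middle on the worktop; holds the tube's axis 46 mm up. Base plate 8 mm thick. Its y axis is along the tube. Two open-topped saddles, 10 mm thick along y, at y=-60 mm (lips to z=44 mm) and y=+89 mm (under the cap, lips to z=39 mm); the tube lifts straight up.
- sleeve_mouth (a point): Centre of the mouth of the heater's level bore, 60 mm above the worktop, in the front plane of its round aluminium flange (68 mm wide). Heater's axes: z up; the bore runs inward along -y (the tube comes from +y, moving to -y). Bore 28 mm diameter, 142 mm deep: nothing stops the tube at the mark.
- heater: Fixed white sleeve heater. Origin on the worktop under the mouth; box x=-45 to 45 mm, y=-7 to -160 mm, top at z=100 mm; the mouth's flange stands 7 mm out of its +y face. x points away from the robot, roughly. It stands in an open-fronted cabinet: clear side pane at world y=-0.17 m from x=0.26 m on, up to z=0.88 m; the raised front sash hangs at x=0.25 m above z=0.88 m.
- toggle_hinge (a point): Point on the bat's hinge axis, in the heater's top face (z=100 mm), 112 mm behind the mouth. Heater's axes; the hinge axis is y. Off: bat leans 0.5 rad from vertical toward -x (robot's side, red dot on the top face); on: 0.5 rad toward +x (far side, green dot). Two steel gate cheeks rise 36 mm either side of the bat.
- toggle_knob (a point): Centre of the red drum knob on the bat's end, 85 mm from the hinge axis when the bat is in: a cylinder 24 mm in diameter and 28 mm long, lying along the hinge axis (heater's y) with flat ends; below it a 16 mm collar on a steel shank 10 mm thick. Grasped from above by its flat ends, fingers closing along heater's y, the bat can turn between the fingers.
- toggle (a joint): Swing of the bat in rad: 0 = off, leaning toward the heater's -x side (robot's side); 1.0 = on, leaning toward +x. Light friction; with the bat in, its cross pin is caught in a notch and it swings only about 0.1 rad.
- toggle_pull (a joint): How far the bat is pulled out along its own length, in m: 0 = in (locked), at most 0.016. A spring draws it in (about 3 N at 0, 6 N fully out). It must be out about 11 mm or more to swing past the gate; on the far side it springs back in.
- bottle: Bystander: clear reagent bottle with blue cap, 84 mm diameter, 182 mm tall; origin under its middle.
- tip_box: Bystander: yellow pipette tip box, 87 x 118 x 67 mm; origin under its middle.
- lamp: Bystander: small beige and steel spirit lamp, 72 x 79 x 67 mm; origin under its middle.
- dish: Bystander: white petri dish, 102 mm diameter, 16 mm tall; origin under its middle.

How it is judged:
By the outcome, as a careful person would: the job done as asked, in the order asked, and still so for the second after the job is handed in, with the robot touching nothing.
It also fails if it takes over 72 s, if anything falls off the work surface, if the arm or the gripper's body presses on something with over 40 N, if the wrist force passes 120 N, or if a joint passes its speed limit or range.

## Working session

There is one attempt and no reset: what is moved stays moved. The work goes in short steps, Python scripts to look and compute and a tool call to move; the robot and the scene stay as the last step left them, time stands still between calls to the robot, and variables do not carry over. Pictures are saved under pics/ and viewed, at most 10 in all, crops included, and the job is handed in when it is done.

Besides the shell and the picture viewer there is one more tool, called by a JSON object that holds its "fn" and its "kwargs". jog_arm: Moves the arm, as the interface text tells. Its arguments: {"type":"object","properties":{"motion":{"type":"array"},"squeeze":{"type":"number"}},"required":["motion"]}

```bash
mkdir -p pics; cat > h.py <<'E'
from cell import robot
import numpy as np, cv2
def px(im,u,v):
    d=im["depth"][int(v),int(u)]
    c=np.array([(u-im["cx"])/im["fx"]*d,(v-im["cy"])/im["fy"]*d,d])
    return im["R"].T@(c-im["t"])
def cloud(im):
    v,u=np.mgrid[:480,:640]; d=im["depth"]
    c=np.stack([(u-im["cx"])/im["fx"]*d,(v-im["cy"])/im["fy"]*d,d],-1)
    return (c-im["t"])@im["R"]
E
python3 - <<'E'
from h import *
np.set_printoptions(precision=4,suppress=True)
for n in("scene","top"):
    im=robot.get_image(n); cv2.imwrite(f"pics/{n}0.png",im["frame"][...,::-1]); np.savez(f"{n}0.npz",**im)
    print(n,im["fx"],im["R"].tolist(),im["t"])
    for t in("tube","orange_ring","cradle","heater","sleeve_mouth","toggle_knob","toggle_hinge","bottle","tip_box","lamp","dish"):
        print(t,[(np.round(r["position"],4).tolist(),round(r["conf"],2)) for r in robot.spot_in(t,n)[:2]])
s=robot.observe();print(s["time_s"],s["tcp_pos"],s["tool_rot"],s["finger_gap"])
E
```

```text
scene 519.3117408654489 [[-0.9979859371628197, 0.05970775706445533, 0.02142552150077604], [0.006928413156448932, 0.43832638977338084, -0.8987891705619109], [-0.06305605693652098, -0.8968305078299724, -0.4378572528907703]] [0.5372 0.0261 1.5725]
tube [([0.737, 0.3051, 0.0651], 0.67), ([0.4351, 0.285, 0.0493], 0.64)]
orange_ring [([0.4356, 0.2881, 0.0553], 0.81)]
cradle [([0.4315, 0.2726, 0.0103], 0.78)]
heater [([0.6036, 0.1163, 0.0905], 0.58), ([0.433, 0.2874, 0.05], 0.38)]
sleeve_mouth [([0.6051, 0.1158, 0.091], 0.59)]
toggle_knob [([0.5779, 0.0174, 0.1653], 0.59), ([0.6081, 0.1151, 0.0906], 0.45)]
toggle_hinge [([0.6067, 0.1136, 0.09], 0.89)]
bottle [([0.5086, 0.5296, 0.102], 0.69)]
tip_box [([0.7354, 0.3081, 0.0643], 0.96)]
lamp [([0.7456, 0.0685, 0.037], 0.69)]
dish [([0.3853, -0.0292, 0.0137], 0.66)]
top 454.7629988972035 [[-0.18898839470218753, -0.9819373749964615, 0.00907624663334041], [-0.9020630024398191, 0.16994827147762737, -0.39673659353660057], [0.3880279967955267, -0.08316595822105173, -0.9178876277061511]] [0.3313 0.5097 0.8457]
tube []
orange_ring [([0.4269, 0.2482, 0.0561], 0.93)]
cradle [([0.4178, 0.2343, 0.0044], 0.97), ([0.7209, 0.2492, 0.061], 0.5)]
heater [([0.5862, 0.0482, 0.0977], 0.76)]
sleeve_mouth [([0.5861, 0.0454, 0.1028], 0.75)]
toggle_knob [([0.5581, 0.016, 0.1821], 0.47)]
toggle_hinge [([0.586, 0.0459, 0.1023], 0.81)]
bottle [([0.4878, 0.4913, 0.1328], 0.62)]
tip_box [([0.7218, 0.2492, 0.0626], 0.92), ([0.3811, -0.0437, 0.0148], 0.6)]
lamp [([0.7349, 0.0587, 0.0473], 0.75)]
dish [([0.3789, -0.0396, 0.0192], 0.96), ([0.4891, 0.4893, 0.1365], 0.71)]
1.2 [0.2007 0.6445 0.2336] [[-0.9548  0.2973  0.    ]
 [ 0.2973  0.9548 -0.    ]
 [-0.     -0.     -1.    ]] 0.08770756431827033
```

View pics/scene0.png

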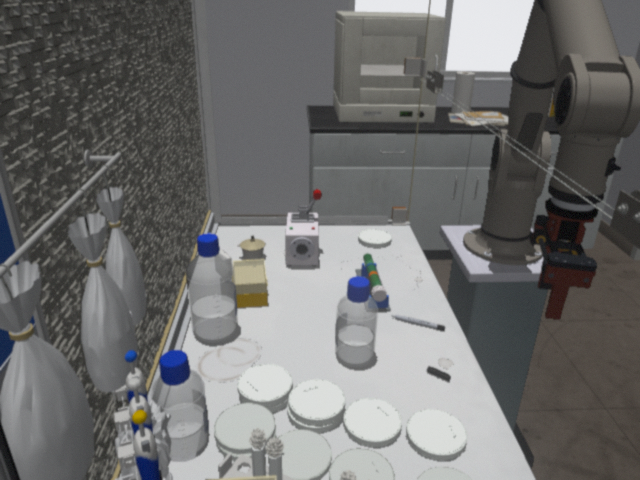

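View pics/top0.png

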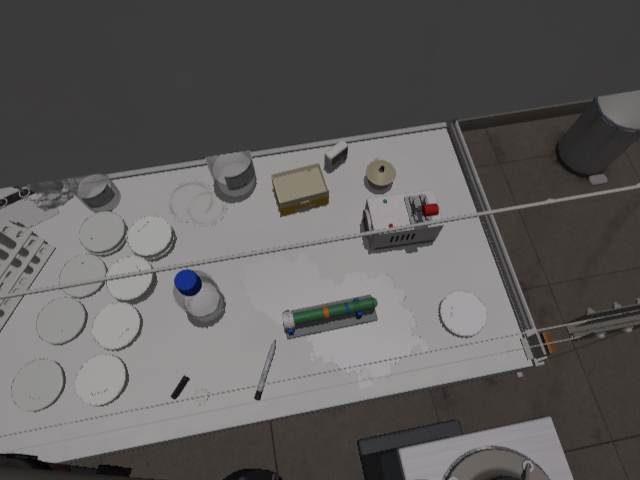

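The scene view shows the heater at about (302,245) with the knob at (317,194) and the tube at about (372,275). In the top view, the tube runs from cap (290,320) to nose (372,302), the orange ring is at (326,312), the heater is at about (403,215) and the knob at (431,210). The two cameras disagree by about 4 cm on the ring, so I'll check their depth and calibration.

```bash
python3 - <<'E'
from h import *
np.set_printoptions(precision=4,suppress=True)
for n in("scene","top"):
    im=dict(np.load(f"{n}0.npz")); P=cloud(im); f=im["frame"].astype(int); hsv=cv2.cvtColor(im["frame"],cv2.COLOR_RGB2HSV)
    C=-im["R"].T@im["t"]; print(n,"cam",C, [im[k].item() for k in("fx","fy","cx","cy")])
    K=np.array([[im["fx"],0,im["cx"]],[0,im["fy"],im["cy"]],[0,0,1]])
    s=robot.observe(); q=K@(im["R"]@s["tcp_pos"]+im["t"]); print("tcp px",q[:2]/q[2],q[2])
    pts=[(400,255),(330,300),(300,340),(420,300)] if n=="scene" else [(250,260),(430,270),(230,350),(330,240),(400,350)]
    for p in pts: print("table",p,px(im,*p))
    H,S,V=hsv[...,0],hsv[...,1],hsv[...,2]
    box=np.zeros((480,640),bool)
    if n=="scene": box[240:310,350:400]=1
    else: box[285:340,270:390]=1
    def plane(m,z):
        v,u=np.nonzero(m); 
        r=(np.linalg.inv(K)@np.stack([u,v,np.ones(len(u))])).T@im["R"]
        return C+r*((z-C[2])/r[:,2])[:,None]
    for nm,m,z in(("green",box&(H>45)&(H<85)&(S>100),.05),("orange",box&(H>5)&(H<22)&(S>150),.056)):
        if m.sum()<4: print(nm,m.sum()); continue
        Q=P[m]; v,u=np.nonzero(m); print(nm,m.sum(),"px",u.mean(),v.mean(),"depth med",np.median(Q,0),"plane",plane(m,z).mean(0))
        e=np.linalg.svd(Q[:,:2]-Q[:,:2].mean(0),full_matrices=False)[2][0]; print("  dir",e,"range",np.ptp((Q[:,:2])@e))
    red=(H<6)|(H>174); red&=(S>180)&(V>90); b=np.zeros_like(box)
    if n=="scene": b[180:210,300:330]=1
    else: b[195:225,415:445]=1
    m=red&b; v,u=np.nonzero(m); print("knob",m.sum(),u.min(),u.max(),v.min(),v.max(),np.median(P[m],0),"plane .17",plane(m,.17).mean(0))
I=cv2.imread("pics/top0.png")[170:350,270:470]; cv2.imwrite("pics/topc.png",cv2.resize(I,(800,720),interpolation=3)[:600])
I=cv2.imread("pics/scene0.png")[180:310,270:400]; cv2.imwrite("pics/scenec.png",cv2.resize(I,(600,600),interpolation=3))
E
```

```text
scene cam [0.6351 1.3668 0.7005] [519.3117408654489, 519.3117408654489, 324.565726639526, 237.25774295016336]
tcp px [549.1625 296.2834] 0.8795878101274675
table (400, 255) [ 0.3216  0.0496 -0.0016]
table (330, 300) [ 0.5416  0.2821 -0.0021]
table (300, 340) [ 0.6186  0.4408 -0.002 ]
table (420, 300) [ 0.3178  0.291  -0.0002]
green 63 px 370.58730158730157 265.93650793650795 depth med [0.4345 0.2167 0.0567] plane [0.4327 0.2037 0.05  ]
  dir [-0.0248  0.9997] range 0.14865096126180405
orange 15 px 372.4 272.53333333333336 depth med [0.4347 0.25   0.0559] plane [0.4347 0.2494 0.056 ]
  dir [ 0.9413 -0.3377] range 0.017571527799455144
knob 16 314 319 190 193 [0.567  0.0193 0.1845] plane .17 [ 0.5643 -0.0159  0.17  ]
top cam [0.1942 0.3091 0.9755] [454.7629988972035, 454.7629988972035, 322.577277140647, 243.02219553343696]
tcp px [ 88.555  482.7258] 0.6554948714867033
table (250, 260) [0.5957 0.3925 0.0002]
table (430, 270) [ 0.4962 -0.0087 -0.003 ]
table (230, 350) [ 0.4014  0.4606 -0.004 ]
table (330, 240) [0.2432 0.2965 0.8609]
table (400, 350) [0.3327 0.1063 0.0023]
green 592 px 335.6097972972973 310.16722972972974 depth med [0.4274 0.2236 0.0559] plane [0.4307 0.2271 0.05  ]
  dir [-0.0683  0.9977] range 0.1792311375594603
orange 55 px 325.58181818181816 312.1272727272727 depth med [0.4281 0.2492 0.0562] plane [0.429  0.2491 0.056 ]
  dir [-0.9703  0.2421] range 0.25414801702640577
knob 98 424 437 204 212 [0.562  0.0147 0.1853] plane .17 [0.5696 0.0087 0.17  ]
```

View pics/topc.png

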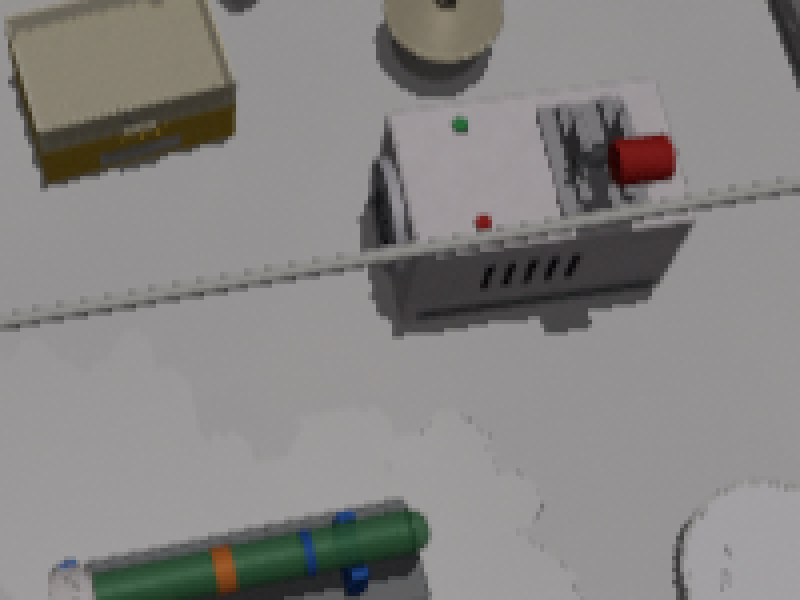

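View pics/scenec.png

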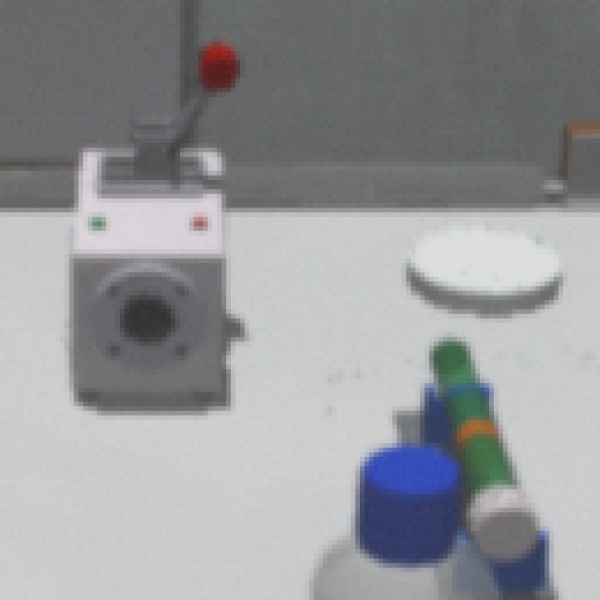

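```bash
cat >> h.py <<'E'
def plane(im,u,v,z):
    u=np.atleast_1d(u).astype(float);v=np.atleast_1d(v).astype(float)
    r=np.stack([(u-im["cx"])/im["fx"],(v-im["cy"])/im["fy"],np.ones(len(u))],-1)@im["R"]
    C=-im["R"].T@im["t"]
    return C+r*((z-C[2])/r[:,2])[:,None]
E
python3 - <<'E'
from h import *
np.set_printoptions(precision=4,suppress=True)
for n in("scene","top"):
    im=dict(np.load(f"{n}0.npz")); P=cloud(im); hsv=cv2.cvtColor(im["frame"],cv2.COLOR_RGB2HSV).astype(int); H,S,V=hsv[...,0],hsv[...,1],hsv[...,2]
    b=np.zeros((480,640),bool)
    if n=="scene": b[240:310,350:400]=1
    else: b[285:340,270:390]=1
    m=b&(((H>45)&(H<85)&(S>90))|((H>5)&(H<22)&(S>150)))
    v,u=np.nonzero(m); Q=plane(im,u,v,.046)
    ori=(((H>5)&(H<22)&(S>150))&b); vo,uo=np.nonzero(ori)
    if n=="top":
        # mid of silhouette for each column
        us=np.unique(u); us=us[(us>298)&(us<372)]; mid=np.array([(v[u==c].min()+v[u==c].max())/2 for c in us]); w=[np.ptp(v[u==c])+1 for c in us]; print(w)
        A=plane(im,us,mid,.046); print("axis x=a*y+b",np.polyfit(A[:,1],A[:,0],1))
    else:
        vs=np.unique(v); mid=np.array([(u[v==c].min()+u[v==c].max())/2 for c in vs]); A=plane(im,mid,vs,.046); print("axis",np.polyfit(A[:,1],A[:,0],1),len(vs))
    O=plane(im,uo,vo,.056); print("ring",np.median(O,0))
    # heater top
    hb=(P[...,0]>.5)&(P[...,0]<.72)&(P[...,1]>-.1)&(P[...,1]<.16)&(im["depth"]>0)
    t=hb&(abs(P[...,2]-.1)<.008); print("top z",np.median(P[t][:,2]),t.sum())
    vt,ut=np.nonzero(t); T=plane(im,ut,vt,.1)[:,:2]
    r=cv2.minAreaRect(T.astype(np.float32)); print(r, cv2.boxPoints(r).tolist())
    k=hb&(P[...,2]>.165)&(S>120); print("knob cloud",k.sum(),P[k].mean(0),P[k].min(0),P[k].max(0))
    if n=="scene":
        g=hb&(P[...,2]>.02)&(P[...,2]<.09)&(P[...,1]>.08); p=np.polyfit(P[g][:,0],P[g][:,1],1); print("front face y=ax+b",p,np.median(P[g],0)); 
        print("mouth px z.06",plane(im,302.1,249.1,.06), "dots",plane(im,270+97/4.615,180+223/4.615,.1),plane(im,270+199/4.615,180+223/4.615,.1))
    else:
        c=np.array([[387,118],[657,80],[460,124],[484,222],[690,218],[410,248]])/4+[270,170]; print("top pts",plane(im,c[:,0],c[:,1],.1))
E
```

```text
axis [-0.0126  0.4346] 28
ring [0.4346 0.2516 0.056 ]
top z 0.09905646076195077 705
((0.6066978573799133, 0.056928351521492004), (0.1669977754354477, 0.08911439776420593), 87.76707458496094) [[0.558921217918396, -0.02477109432220459], [0.6479679346084595, -0.02824316918849945], [0.6544744968414307, 0.1386277973651886], [0.5654277801513672, 0.14209987223148346]]
knob cloud 61 [0.5651 0.0229 0.1788] [0.5554 0.0011 0.1659] [0.5755 0.0336 0.1862]
front face y=ax+b [-0.0227  0.1333] [0.6098 0.1205 0.0533]
mouth px z.06 [[0.6076 0.1265 0.06  ]] dots [[0.6369 0.0798 0.1   ]] [[0.5766 0.0807 0.1   ]]
[np.int64(10), np.int64(10), np.int64(11), np.int64(11), np.int64(11), np.int64(10), np.int64(10), np.int64(11), np.int64(11), np.int64(10), np.int64(10), np.int64(10), np.int64(11), np.int64(11), np.int64(11), np.int64(10), np.int64(11), np.int64(11), np.int64(11), np.int64(10), np.int64(10), np.int64(11), np.int64(11), np.int64(9), np.int64(12), np.int64(11), np.int64(12), np.int64(11), np.int64(11), np.int64(11), np.int64(8), np.int64(11), np.int64(11), np.int64(11), np.int64(11), np.int64(10
[... 431 characters left out ...]
, np.int64(10), np.int64(10), np.int64(11), np.int64(10), np.int64(11)]
axis x=a*y+b [-0.0214  0.4369]
ring [0.4287 0.249  0.056 ]
top z 0.10023713446666471 1999
((0.6025205254554749, 0.045663200318813324), (0.16008393466472626, 0.09256535768508911), 87.9553451538086) [[0.5534115433692932, -0.032676514238119125], [0.6459179520606995, -0.035979095846414566], [0.6516295075416565, 0.12400291860103607], [0.5591230988502502, 0.12730549275875092]]
knob cloud 170 [0.5608 0.0165 0.1829] [0.5508 0.001  0.167 ] [0.5741 0.029  0.1896]
top pts [[ 0.6484  0.115   0.1   ]
 [ 0.6441 -0.0374  0.1   ]
 [ 0.6374  0.0766  0.1   ]
 [ 0.5773  0.0784  0.1   ]
 [ 0.5592 -0.0307  0.1   ]
 [ 0.5697  0.1208  0.1   ]]
```

Using rays on planes of known height, the cameras agree:
- **Ring:** about (0.4315, 0.250).
- **Mouth:** about (0.608, 0.1255).
- **Knob:** about (0.564, 0.015).

I'll start moving: turn the tool, then go over the tube.

{"fn": "jog_arm", "kwargs": {"motion": [[[0, 0, 0], 0.996, 1], [[0, 0, 0], 0.996, 1], [[0, 0, 0], 0.996, 1], [[0, 0, 0], 0.996, 1], [[0, 0, 0], 0.996, 1], [[0, 0, 0], 0.996, 1], [[0, 0, 0], 0.996, 1], [[0, 0, 0], 0.996, 1], [[0, 0, 0], 0.996, 1], [[-0.99, 0.64, 0], 0, 1], [[-0.99, 0.64, 0], 0, 1], [[-0.99, 0.64, 0], 0, 1], [[-0.99, 0.64, 0], 0, 1], [[-0.99, 0.64, 0], 0, 1], [[-0.99, 0.64, 0], 0, 1], [[-0.99, 0.64, 0], 0, 1], [[-0.99, 0.64, 0], 0, 1], [[-0.99, 0.64, 0], 0, 1], [[-0.99, 0.64, 0], 0, 1], [[-0.99, 0.64, 0], 0, 1]], "squeeze": 15}}

```text
time_s: 3.2
tcp_pos: [0.4181, 0.3204, 0.2339]
tool_rot: [[-0.018, 1.0, 0.0], [1.0, 0.018, 0.001], [0.001, 0.0, -1.0]]
ft_force: [0.5, 0.3, 0.1]
finger_gap: 0.0879
gripper_force: 0.0
```

{"fn": "jog_arm", "kwargs": {"motion": [[[-0.56, 0.21, 0], 0, 1], [[-0.56, 0.21, 0], 0, 1], [[0, 0, 0.95], 0, 1], [[0, 0, 0.95], 0, 1], [[0, 0, 0.95], 0, 1], [[0, 0, 0.95], 0, 1], [[0, 0, 0.95], 0, 1], [[0, 0, 0.95], 0, 1], [[0, 0, 0.4], 0, 1], [[0, 0, 0.4], 0, 1], [[0, 0, 0], 0, 1], [[0, 0, 0], 0, 0.6], [[0, 0, 0], 0, 0.5]]}}

```text
time_s: 4.5
tcp_pos: [0.4314, 0.2887, 0.0397]
tool_rot: [[-0.017, 1.0, 0.001], [1.0, 0.017, 0.001], [0.001, 0.002, -1.0]]
ft_force: [0.4, 0.0, -0.3]
finger_gap: 0.0749
gripper_force: 0.0
```

```bash
python3 - <<'E'
from h import *
im=robot.get_image("top"); I=im["frame"][230:350,240:420,::-1]; cv2.imwrite("pics/g1.png",cv2.resize(I,(720,480),interpolation=3))
E
```

```text
(no output)
```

View pics/g1.png

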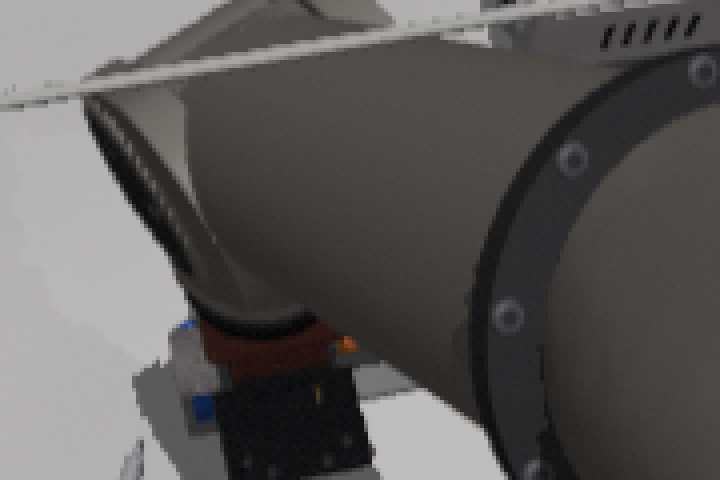

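The arm hides most of the view, but the gripper sits between the cap (upper left) and the orange ring (345,345), as planned. Now I'll close the gripper.

{"fn": "jog_arm", "kwargs": {"motion": [[[0, 0, 0], 0, 0], [[0, 0, 0], 0, 0], [[0, 0, 0], 0, 0], [[0, 0, 0], 0, 0], [[0, 0, 0], 0, 0], [[0, 0, 0], 0, 0], [[0, 0, 0], 0, 0], [[0, 0, 0], 0, 0], [[0, 0, 0], 0, 0]], "squeeze": 20}}

```text
time_s: 5.45
tcp_pos: [0.4307, 0.2881, 0.0386]
tool_rot: [[-0.017, 1.0, -0.0], [1.0, 0.017, -0.0], [-0.0, -0.0, -1.0]]
ft_force: [0.7, -0.6, -0.3]
finger_gap: 0.0233
gripper_force: 20.0
```

{"fn": "jog_arm", "kwargs": {"motion": [[[0, 0, -0.5], 0, 0], [[0, 0, -0.9], 0, 0], [[0, 0, -0.9], 0, 0], [[0, 0, -0.4], 0, 0], [[0.07, 0.87, 0], 0, 0], [[0.07, 0.87, 0], 0, 0], [[0.07, 0.87, 0], 0, 0], [[0.07, 0.87, 0], 0, 0], [[0.07, 0.87, 0], 0, 0], [[0.07, 0.87, 0], 0, 0], [[0.07, 0.87, 0], 0, 0], [[0, 0, 0], 0.34, 0], [[0, 0, 0.75], 0, 0], [[0, 0, 0.75], 0, 0], [[0, 0, 0.73], 0, 0], [[0, 0, 0], 0, 0], [[0, 0, 0], 0, 0]]}}

```text
time_s: 7.15
tcp_pos: [0.6128, 0.3058, 0.0523]
tool_rot: [[0.03, 1.0, -0.001], [1.0, -0.03, -0.001], [-0.001, -0.001, -1.0]]
ft_force: [-1.0, -0.1, 0.3]
finger_gap: 0.0235
gripper_force: 20.0
```

```bash
cat > tube.py <<'E'
from h import *
np.set_printoptions(precision=4,suppress=True)
import sys
zc=.06
for n in("scene","top"):
    im=robot.get_image(n); np.savez(n+"1.npz",**im); P=cloud(im); hsv=cv2.cvtColor(im["frame"],cv2.COLOR_RGB2HSV).astype(int); H,S,V=hsv[...,0],hsv[...,1],hsv[...,2]
    ok=(im["depth"]>0)&(P[...,0]>.54)&(P[...,0]<.67)&(P[...,1]>.09)&(P[...,1]<.42)&(P[...,2]>.03)&(P[...,2]<.11)
    g=ok&(H>45)&(H<85)&(S>90); o=ok&(H>5)&(H<22)&(S>150); b=ok&(H>100)&(H<125)&(S>120)
    for nm,m in(("green",g),("orange",o),("blue",b)):
        if m.sum()>5: v,u=np.nonzero(m); print(n,nm,m.sum(),"px",u.min(),u.max(),v.min(),v.max(),"med",np.median(P[m],0),"min",P[m].min(0),"max",P[m].max(0))
    m=g|o|b
    if m.sum()>20:
        Q=P[m]; Q=Q[abs(Q[:,2]-np.median(Q[:,2]))<.015]; print(" x(y)",np.polyfit(Q[:,1],Q[:,0],1)," z(y)",np.polyfit(Q[:,1],Q[:,2],1))
a=dict(np.load("scene1.npz"))["frame"][200:320,240:370,::-1]; c=dict(np.load("top1.npz"))["frame"][170:290,260:450,::-1]
a=cv2.resize(a,(390,360),interpolation=3); c=cv2.resize(c,(410,259),interpolation=3); cv2.imwrite(sys.argv[1],np.hstack([a,cv2.copyMakeBorder(c,0,101,0,0,0)]))
E
python3 tube.py pics/t1.png
```

```text
scene green 133 px 298 305 256 284 med [0.6116 0.2799 0.0696] min [0.6013 0.1795 0.0629] max [0.6212 0.3216 0.0737]
scene orange 16 px 298 305 271 273 med [0.612  0.2677 0.0695] min [0.6033 0.2595 0.0668] max [0.6206 0.2742 0.0731]
 x(y) [0.0266 0.6046]  z(y) [0.0026 0.0688]
top orange 38 px 300 304 229 238 med [0.6064 0.2668 0.0709] min [0.5982 0.2626 0.0601] max [0.619  0.2707 0.0769]
 x(y) [-0.2329  0.6697]  z(y) [-0.2379  0.1339]
```

View pics/t1.png

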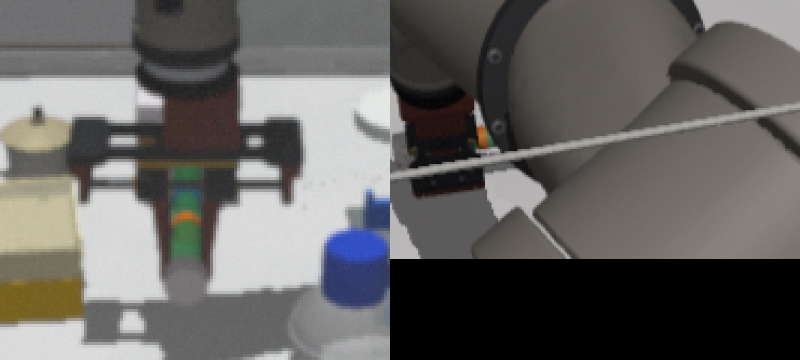

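The scene view shows the tube (left crop, column 187) level and in line with the bore: its axis reaches x=0.608 at the mouth, matching the measured mouth. Now I'll insert the nose.

{"fn": "jog_arm", "kwargs": {"motion": [[[-0.4, 0, -0.02], 0, 0], [[-0.4, 0, 0], 0, 0], [[-0.3, 0, 0], 0, 0], [[-0.2, 0, 0], 0, 0], [[-0.2, 0, 0], 0, 0], [[-0.2, 0, 0], 0, 0], [[-0.2, 0, 0], 0, 0], [[0, 0, 0], 0, 0]]}}

```text
time_s: 8.05
tcp_pos: [0.6115, 0.2478, 0.0534]
tool_rot: [[0.031, 1.0, -0.0], [1.0, -0.031, -0.001], [-0.001, -0.0, -1.0]]
ft_force: [0.3, -0.1, -0.4]
finger_gap: 0.0235
gripper_force: 20.0
```

{"fn": "jog_arm", "kwargs": {"motion": [[[-0.25, 0, 0], 0, 0], [[-0.25, 0, 0], 0, 0], [[-0.25, 0, 0], 0, 0], [[-0.25, 0, 0], 0, 0], [[-0.25, 0, 0], 0, 0], [[-0.25, 0, 0], 0, 0], [[0, 0, 0], 0, 0]]}}

```text
time_s: 8.75
tcp_pos: [0.6102, 0.2022, 0.0535]
tool_rot: [[0.032, 0.999, 0.0], [0.999, -0.032, -0.001], [-0.001, 0.0, -1.0]]
ft_force: [-0.2, -1.0, -1.1]
finger_gap: 0.0233
gripper_force: 20.0
```

{"fn": "jog_arm", "kwargs": {"motion": [[[-0.25, 0, 0], 0, 0], [[-0.25, 0, 0], 0, 0], [[-0.25, 0, 0], 0, 0], [[-0.1, 0, 0], 0, 0], [[0, 0, 0], 0, 0]]}}

```text
time_s: 9.25
tcp_pos: [0.6093, 0.1776, 0.0534]
tool_rot: [[0.031, 1.0, 0.0], [1.0, -0.031, -0.0], [-0.0, 0.0, -1.0]]
ft_force: [-0.2, 0.4, -0.6]
finger_gap: 0.0234
gripper_force: 20.0
```

```bash
cat >> tube.py <<'E'
im=robot.get_image("top"); cv2.imwrite(sys.argv[2],np.hstack([cv2.resize(dict(np.load("top1.npz"))["frame"][150:270,310:440,::-1],(390,360),interpolation=3),cv2.resize(dict(np.load("scene1.npz"))["frame"][220:290,265:345,::-1],(410,360),interpolation=3)]))
E
python3 tube.py pics/t2.png pics/t2b.png
```

```text
scene green 54 px 298 305 249 257 med [0.609  0.1739 0.0707] min [0.6006 0.1483 0.0631] max [0.6193 0.1978 0.0742]
scene orange 11 px 299 305 247 248 med [0.6081 0.1384 0.0718] min [0.6001 0.1355 0.0681] max [0.6161 0.1454 0.0731]
 x(y) [0.0267 0.6049]  z(y) [0.0004 0.0705]
top green 35 px 362 366 220 229 med [0.602  0.1283 0.0696] min [0.594  0.1237 0.062 ] max [0.6187 0.1325 0.0745]
 x(y) [-0.6096  0.6816]  z(y) [-0.0948  0.082 ]
```

View pics/t2b.png

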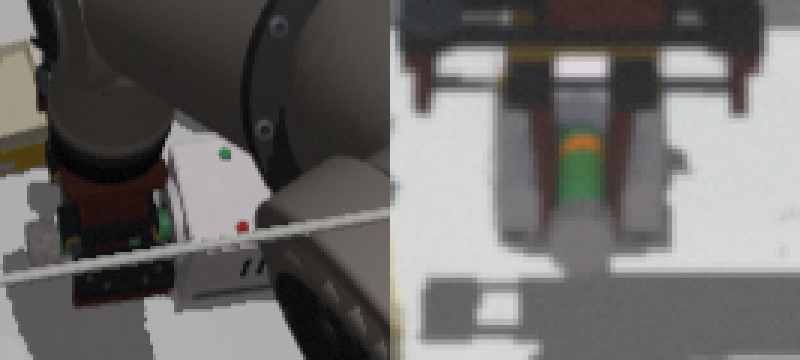

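The ring (right crop, about (577,145)) is still just outside the mouth, with a sliver of green beyond it. I'll measure the flange plane to get the remaining travel.

```bash
python3 - <<'E'
from h import *
np.set_printoptions(precision=4,suppress=True)
for n in("scene0","scene1","top1","top0"):
    im=dict(np.load(n+".npz"));P=cloud(im)
    L=(P[...,1]-.1255)+.03*(0-(.608-P[...,0])) # along heater y from mouth est
    L=(P[...,0]-.608)*.03+(P[...,1]-.1255); X=(P[...,0]-.608)-.03*(P[...,1]-.1255)
    rr=np.hypot(X,P[...,2]-.06); d=im["depth"]>0
    m=d&(rr<.034)&(rr>.016)&(abs(L)<.02); print(n,"flange",m.sum(),np.percentile(L[m],[10,25,50,75,90]) if m.any() else "")
    m=d&(rr>.038)&(abs(X)<.043)&(P[...,2]>.01)&(P[...,2]<.095)&(abs(L+.007)<.02); print("  face",m.sum(),np.percentile(L[m],[10,25,50,75,90]) if m.any() else "")
    m=d&(abs(X)<.012)&(abs(P[...,2]-.068)<.012)&(L>-.04)&(L<.06)
    hsv=cv2.cvtColor(im["frame"],cv2.COLOR_RGB2HSV)
    if n=="scene1":
        for v in range(238,256): print(v,im["frame"][v,300:304].mean(0),P[v,302])
E
```

```text
scene0 flange 375 [-0.0068 -0.0034 -0.0012  0.001   0.0026]
  face 333 [-0.0114 -0.0096 -0.0077 -0.006  -0.0045]
scene1 flange 126 [-0.0057 -0.0037 -0.0012  0.0007  0.0023]
  face 197 [-0.0113 -0.0104 -0.0079 -0.0064 -0.0052]
238 [113.75 114.   119.5 ] [0.6079 0.1257 0.0928]
239 [108.75 108.75 113.75] [0.6079 0.1241 0.0891]
240 [103.  102.5 108.5] [0.6078 0.122  0.0851]
241 [103.5  103.25 108.75] [0.6077 0.1199 0.081 ]
242 [100.   100.25 105.75] [0.6077 0.1197 0.0779]
243 [91.25 94.   96.  ] [0.6078 0.1247 0.0775]
244 [74.25 91.75 82.5 ] [0.6079 0.1275 0.0759]
245 [ 75.5  102.25  75.25] [0.6078 0.1244 0.0713]
246 [124.75 107.25  66.  ] [0.6079 0.1296 0.0709]
247 [167.75 103.75  46.75] [0.6081 0.1384 0.0724]
248 [151.25 103.    47.25] [0.6351 1.3668 0.7005]
249 [ 99.   110.    64.25] [0.6083 0.1489 0.0719]
250 [ 70.   112.25  67.  ] [0.6085 0.155  0.0721]
251 [ 69.   113.5   68.75] [0.6085 0.158  0.0707]
252 [ 67.75 112.5   67.75] [0.6087 0.1651 0.0714]
253 [ 68.75 113.    68.75] [0.6088 0.1703 0.0712]
254 [ 66.25 112.5   68.5 ] [0.6089 0.1767 0.0717]
255 [ 69.25 115.25  71.25] [0.609  0.1802 0.0706]
top1 flange 93 [-0.0074 -0.005  -0.0018 -0.0012 -0.0008]
  face 48 [-0.0086 -0.0083 -0.0081 -0.0078 -0.0076]
top0 flange 128 [-0.007  -0.004  -0.0015 -0.0011 -0.0007]
  face 48 [-0.0086 -0.0084 -0.0081 -0.0079 -0.0077]
```

{"fn": "jog_arm", "kwargs": {"motion": [[[-0.2, 0, 0], 0, 0], [[-0.18, 0, 0], 0, 0], [[-0.1, 0, 0], 0, 0], [[0, 0, 0], 0, 0], [[0, 0, 0], 0, 0]]}}

```text
time_s: 9.9
tcp_pos: [0.6088, 0.1641, 0.0534]
tool_rot: [[0.03, 1.0, 0.0], [1.0, -0.03, 0.0], [0.0, 0.0, -1.0]]
ft_force: [-0.2, -0.1, -0.7]
finger_gap: 0.0231
gripper_force: 20.0
```

```bash
python3 tube.py pics/t3.png pics/t3b.png; python3 - <<'E'
import numpy as np
for n,R in(("scene1",range(238,253)),):
    f=np.load(n+".npz")["frame"]
    for v in R: print(v,f[v,300:304].mean(0))
f=np.load("top1.npz")["frame"]
for u in range(352,378): print(u,f[222:227,u].mean(0))
E
```

```text
scene green 54 px 298 306 247 254 med [0.6085 0.1542 0.0701] min [0.5974 0.133  0.0653] max [0.6191 0.1786 0.0734]
 x(y) [0.0393 0.6025]  z(y) [0.0137 0.0679]
238 [149.75 150.25 157.5 ]
239 [117.75 116.75 123.25]
240 [106.   105.25 109.75]
241 [102.   103.   106.75]
242 [100.   100.   104.75]
243 [95.   91.25 94.75]
244 [102.25  77.75  71.25]
245 [117.25  79.25  49.5 ]
246 [104.5  91.5  50. ]
247 [ 78.5  106.    61.75]
248 [ 67.5  111.5   66.25]
249 [ 67.75 111.75  67.5 ]
250 [ 66.75 112.    68.  ]
251 [ 65.25 112.25  66.5 ]
252 [ 67.   112.5   67.25]
352 [20.2 15.2 15.8]
353 [19.6 15.8 17.2]
354 [19.8 16.6 18.2]
355 [18.6 14.4 16.6]
356 [19.8 16.2 16.6]
357 [16.8 14.6 16. ]
358 [16.  14.  15.2]
359 [17.4 14.8 17.2]
360 [15.4 13.8 15.2]
361 [15.4 14.4 16.2]
362 [16.2 15.6 16.6]
363 [15.  13.6 16.8]
364 [16.4 15.  18.2]
365 [14.8 14.2 16.8]
366 [17.2 16.8 19. ]
367 [27.8 23.  18.8]
368 [32.6 27.8 20.8]
369 [43.  41.2 42.2]
370 [151.4 148.8 153.8]
371 [89.4 86.8 89.8]
372 [122.4 117.6 119.8]
373 [171.8 167.  169.2]
374 [181.6 175.4 178.6]
375 [182.  176.2 179. ]
376 [182.4 176.8 179.4]
377 [183.  176.8 180.2]
```

View pics/t3b.png

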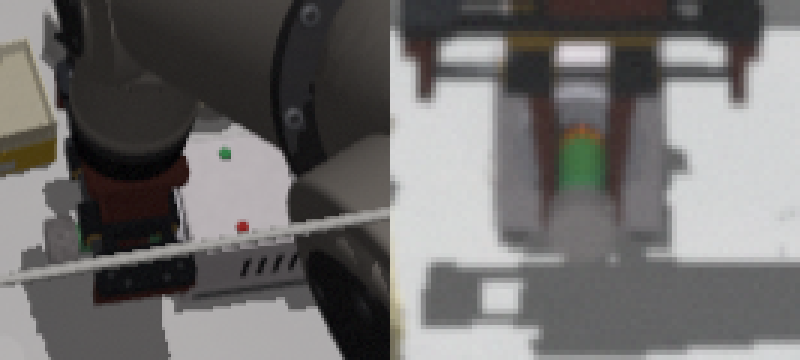

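The ring is at the mouth, with a sliver of orange and then green showing at (580,130) in the right crop. I'll lower 2 mm, release and lift.

{"fn": "jog_arm", "kwargs": {"motion": [[[0, 0, 0.04], 0, 0], [[0, 0, 0.03], 0, 0], [[0, 0, 0], 0, 0], [[0, 0, 0], 0, 0.5], [[0, 0, 0], 0, 0.5], [[0, 0, 0], 0, 0.5], [[0, 0, 0], 0, 0.5], [[0, 0, -0.5], 0, 0.5], [[0, 0, -1], 0, 0.5], [[0, 0, -1], 0, 0.5], [[0, 0, -1], 0, 0.5], [[0, 0, -1], 0, 0.5], [[0, 0, -1], 0, 0.5], [[0, 0, -1], 0, 0.5], [[0, 0, 0], 0, 0.5]]}}

```text
time_s: 11.55
tcp_pos: [0.6113, 0.1643, 0.2521]
tool_rot: [[0.031, 0.999, 0.008], [1.0, -0.031, 0.003], [0.004, 0.008, -1.0]]
ft_force: [-0.2, 0.4, 0.1]
finger_gap: 0.0438
gripper_force: 0.0
```

```bash
python3 tube.py pics/t4.png pics/t4b.png; python3 - <<'E'
import numpy as np
f=np.load("scene1.npz")["frame"]
for v in range(240,252): print(v,f[v,300:304].mean(0))
E
```

```text
scene green 47 px 298 304 249 257 med [0.6109 0.1591 0.0664] min [0.6028 0.1363 0.0626] max [0.6192 0.1822 0.069 ]
scene orange 11 px 299 305 246 248 med [0.608  0.1261 0.0679] min [0.5998 0.121  0.0625] max [0.6159 0.1329 0.0696]
 x(y) [0.0342 0.6046]  z(y) [-0.0231  0.0701]
top green 174 px 335 362 221 233 med [0.6048 0.1692 0.0661] min [0.5965 0.1324 0.0581] max [0.6182 0.1926 0.0717]
top orange 39 px 362 366 219 229 med [0.6035 0.1275 0.0686] min [0.5951 0.123  0.0571] max [0.6231 0.1316 0.0754]
 x(y) [0.0099 0.6044]  z(y) [-0.0464  0.0737]
240 [104.5  104.5  110.25]
241 [103.25 103.5  108.  ]
242 [100.5  100.5  104.75]
243 [90.   92.75 95.  ]
244 [85.75 88.25 81.  ]
245 [116.25  93.25  64.  ]
246 [154.25  94.75  47.5 ]
247 [148.   102.25  49.5 ]
248 [ 99.25 109.75  64.75]
249 [ 70.5 112.   69.5]
250 [ 69.5 113.   70.5]
251 [ 69.25 112.75  70.  ]
```

View pics/t4b.png

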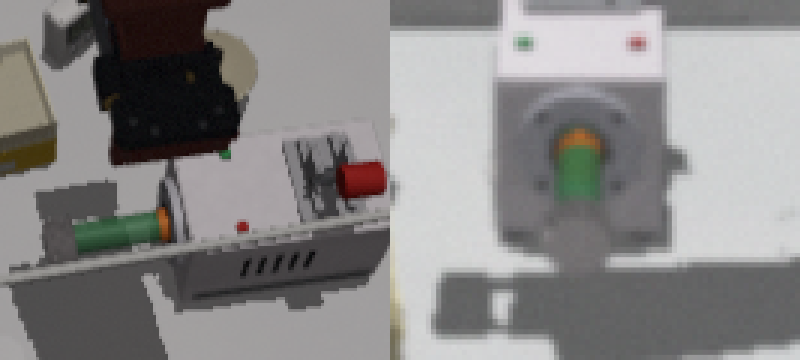

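The tube is released with the ring at the mouth. I'll do a sub-pixel check of where the ring's outer edge lies relative to the flange plane.

```bash
python3 - <<'E'
from h import *
np.set_printoptions(precision=4,suppress=True,linewidth=150)
im=dict(np.load("top1.npz")); f=im["frame"].astype(int)
P=cloud(im)
for v in range(219,230,2):
    print(v,[tuple(map(int,f[v,u])) for u in range(356,373)])
    print("  ",P[v,356:373,1],P[v,360:368:2,2])
for u in(360.5,361.5,362.5,366.5,367.5): print(u,plane(im,u,224,.069),plane(im,u,224,.072))
i0=dict(np.load("top0.npz")); print([tuple(map(int,i0["frame"][312,u])) for u in range(318,335)])
a=plane(i0,323.5,312,.056);b=plane(i0,328.5,312,.056);print(a,b)
E
```

```text
219 [(161, 159, 159), (161, 159, 159), (162, 159, 159), (161, 159, 159), (152, 150, 149), (143, 141, 139), (91, 71, 62), (104, 62, 45), (100, 53, 27), (50, 28, 16), (51, 50, 52), (109, 107, 112), (157, 153, 158), (155, 152, 157), (115, 111, 115), (130, 126, 128), (162, 156, 159)]
   [0.1296 0.1272 0.1254 0.1238 0.1204 0.1185 0.1157 0.1238 0.123  0.1238 0.1247 0.1238 0.121  0.1197 0.1173 0.1174 0.115 ] [-0.0021 -0.0021  0.0571  0.087 ]
221 [(94, 112, 97), (78, 102, 83), (62, 94, 69), (61, 95, 69), (62, 96, 70), (47, 82, 53), (97, 79, 40), (147, 81, 34), (150, 81, 33), (85, 41, 12), (48, 38, 35), (68, 67, 68), (155, 152, 156), (158, 155, 160), (154, 152, 157), (84, 80, 83), (148, 142, 145)]
   [0.1437 0.1408 0.1394 0.1377 0.1352 0.1331 0.1312 0.1289 0.1266 0.1242 0.1245 0.1244 0.1227 0.1213 0.1183 0.1178 0.116 ] [0.0687 0.0708 0.0693 0.0806]
223 [(67, 104, 76), (69, 105, 78), (71, 108, 80), (73, 109, 82), (68, 105, 77), (61, 98, 68), (74, 94, 60), (158, 94, 45), (163, 95, 45), (164, 97, 46), (82, 52, 33), (55, 53, 54), (138, 135, 140), (152, 149, 154), (151, 148, 153), (85, 82, 85), (1
[... 1266 characters left out ...]
1406 0.1386 0.1361 0.1336 0.1314 0.1296 0.1275 0.1255 0.1268 0.1257 0.1226 0.1209 0.1198 0.1186] [0.0639 0.0608 0.0624 0.0636]
360.5 [[0.6069 0.1358 0.069 ]] [[0.6056 0.1363 0.072 ]]
361.5 [[0.6065 0.1336 0.069 ]] [[0.6051 0.1342 0.072 ]]
362.5 [[0.6061 0.1314 0.069 ]] [[0.6047 0.132  0.072 ]]
366.5 [[0.6045 0.1227 0.069 ]] [[0.6031 0.1233 0.072 ]]
367.5 [[0.6041 0.1205 0.069 ]] [[0.6027 0.1212 0.072 ]]
[(61, 96, 70), (63, 98, 72), (61, 96, 70), (59, 95, 68), (61, 96, 69), (95, 89, 53), (149, 88, 43), (151, 87, 39), (149, 84, 36), (148, 83, 37), (115, 82, 42), (55, 81, 54), (45, 80, 54), (44, 77, 52), (41, 76, 50), (40, 73, 49), (40, 73, 48)]
[[0.43   0.2532 0.056 ]] [[0.4281 0.2431 0.056 ]]
```

The edge lies on the ring, but about 8 of its 10 mm are outside the mouth. I'll regrip lightly and push 2.5 mm deeper to centre it.

{"fn": "jog_arm", "kwargs": {"motion": [[[0, 0, 1], 0, 0.5], [[0, 0, 1], 0, 0.5], [[0, 0, 1], 0, 0.5], [[0, 0, 1], 0, 0.5], [[0, 0, 1], 0, 0.5], [[0, 0, 1], 0, 0.5], [[0, 0, 0.55], 0, 0.5], [[0, 0, 0], 0, 0.5], [[0, 0, 0], 0, 0], [[0, 0, 0], 0, 0], [[0, 0, 0], 0, 0], [[0, 0, 0], 0, 0], [[0, 0, 0], 0, 0]], "squeeze": 8}}

```text
time_s: 13.0
tcp_pos: [0.6099, 0.1645, 0.0509]
tool_rot: [[0.03, 1.0, 0.002], [1.0, -0.03, 0.001], [0.001, 0.002, -1.0]]
ft_force: [0.5, 0.4, 4.1]
finger_gap: 0.0235
gripper_force: 8.0
```

{"fn": "jog_arm", "kwargs": {"motion": [[[-0.043, 0, 0], 0, 0], [[-0.04, 0, 0], 0, 0], [[0, 0, 0], 0, 0], [[0, 0, 0], 0, 0], [[0, 0, 0], 0, 0.5], [[0, 0, 0], 0, 0.5], [[0, 0, 0], 0, 0.5], [[0, 0, 0], 0, 0.5], [[0, 0, -0.5], 0, 0.5], [[0, 0, -1], 0, 0.5], [[0, 0, -1], 0, 0.5], [[0, 0, -1], 0, 0.5], [[0, 0, -1], 0, 0.5], [[0, 0, -1], 0, 0.5], [[0, 0, -1], 0, 0.5], [[0, 0, 0], 0, 0.5], [[0, 0, 0], 0, 0.5]]}}

```text
time_s: 14.7
tcp_pos: [0.6089, 0.1616, 0.246]
tool_rot: [[0.03, 1.0, 0.002], [1.0, -0.03, 0.001], [0.001, 0.002, -1.0]]
ft_force: [0.3, 0.6, -0.0]
finger_gap: 0.0438
gripper_force: 0.0
```

```bash
python3 tube.py pics/t5.png pics/t5b.png; python3 - <<'E'
from h import *
im=dict(np.load("top1.npz")); f=im["frame"].astype(int)
for v in(221,223,225,227): print(v,[tuple(map(int,f[v,u])) for u in range(359,370)])
E
```

```text
scene green 48 px 298 304 249 257 med [0.6109 0.1615 0.0669] min [0.6028 0.1377 0.0619] max [0.6191 0.1795 0.071 ]
scene orange 9 px 299 304 246 247 med [0.6079 0.1285 0.0686] min [0.6025 0.1261 0.0671] max [0.6159 0.1309 0.0705]
 x(y) [0.0149 0.6077]  z(y) [-0.0502  0.0746]
top green 172 px 335 362 221 233 med [0.6043 0.1671 0.0656] min [0.5971 0.1316 0.0577] max [0.619  0.1922 0.0733]
top orange 34 px 362 366 219 229 med [0.6043 0.127  0.0685] min [0.596  0.1234 0.0601] max [0.6217 0.1309 0.073 ]
 x(y) [0.0078 0.6046]  z(y) [-0.0587  0.0754]
221 [(62, 95, 69), (62, 96, 69), (47, 82, 54), (85, 78, 41), (147, 81, 33), (152, 82, 35), (86, 42, 15), (45, 36, 32), (68, 66, 69), (155, 152, 157), (159, 155, 160)]
223 [(74, 110, 82), (69, 106, 77), (63, 100, 70), (60, 94, 63), (149, 94, 47), (163, 96, 46), (164, 96, 45), (82, 52, 34), (54, 51, 53), (138, 135, 140), (151, 149, 154)]
225 [(69, 105, 77), (62, 98, 70), (61, 97, 69), (53, 87, 57), (102, 84, 44), (148, 83, 37), (148, 82, 35), (82, 45, 22), (55, 51, 53), (106, 104, 108), (144, 141, 146)]
227 [(59, 92, 67), (46, 78, 54), (43, 76, 51), (42, 72, 47), (60, 66, 34), (123, 66, 26), (124, 65, 24), (81, 40, 13), (48, 44, 45), (82, 80, 85), (132, 129, 134)]
```

The tube only moved about 0.3 mm, so it probably slipped in the light grip. I'll repeat with a firmer grip and check while holding.

{"fn": "jog_arm", "kwargs": {"motion": [[[0.05, 0, 1], 0, 0.5], [[0.05, 0, 1], 0, 0.5], [[0, 0, 1], 0, 0.5], [[0, 0, 1], 0, 0.5], [[0, 0, 1], 0, 0.5], [[0, 0, 1], 0, 0.5], [[0, 0, 0.5], 0, 0.5], [[0, 0, 0], 0, 0.5], [[0, 0, 0], 0, 0.5], [[0, 0, 0], 0, 0], [[0, 0, 0], 0, 0], [[0, 0, 0], 0, 0], [[0, 0, 0], 0, 0], [[0, 0, 0], 0, 0]], "squeeze": 25}}

```text
time_s: 16.25
tcp_pos: [0.6095, 0.165, 0.0506]
tool_rot: [[0.03, 1.0, 0.001], [1.0, -0.03, 0.001], [0.001, 0.001, -1.0]]
ft_force: [-0.7, 0.1, 4.4]
finger_gap: 0.0235
gripper_force: 25.0
```

```bash
cat > row.py <<'E'
from h import *
s=robot.observe(); print(s["tcp_pos"],s["ft_force"])
fs=np.mean([robot.get_image("scene")["frame"].astype(float) for _ in range(3)],0)
for v in range(242,251): print(v,fs[v,299:305].mean(0).round())
E
python3 row.py
```

```text
[0.60945391 0.1649557  0.05056216] [-0.66853858  0.06493451  4.43183528]
242 [101. 101. 106.]
243 [92. 93. 96.]
244 [80. 84. 79.]
245 [93. 84. 61.]
246 [124.  83.  45.]
247 [127.  93.  48.]
248 [ 92. 103.  59.]
249 [ 70. 108.  65.]
250 [ 66. 109.  65.]
```

{"fn": "jog_arm", "kwargs": {"motion": [[[-0.05, 0, 0], 0, 0], [[-0.05, 0, 0], 0, 0], [[0, 0, 0], 0, 0], [[0, 0, 0], 0, 0]]}}

```text
time_s: 16.8
tcp_pos: [0.6098, 0.1632, 0.0505]
tool_rot: [[0.029, 1.0, 0.002], [1.0, -0.029, 0.002], [0.002, 0.002, -1.0]]
ft_force: [1.2, 5.6, 6.0]
finger_gap: 0.0233
gripper_force: 25.0
```

```bash
python3 row.py
```

```text
[0.60975158 0.16321685 0.0504816 ] [1.20903464 5.58714725 5.97080326]
242 [101. 101. 105.]
243 [92. 93. 96.]
244 [81. 81. 78.]
245 [87. 76. 58.]
246 [102.  76.  47.]
247 [97. 90. 52.]
248 [ 78. 105.  62.]
249 [ 67. 108.  65.]
250 [ 66. 110.  66.]
```

{"fn": "jog_arm", "kwargs": {"motion": [[[0, 0, -0.03], 0, 0], [[0, 0, -0.03], 0, 0], [[0, 0, -0.02], 0, 0], [[0, 0, 0], 0, 0], [[0, 0, 0], 0, 0]]}}

```text
time_s: 17.45
tcp_pos: [0.6084, 0.1608, 0.0518]
tool_rot: [[0.031, 1.0, -0.001], [1.0, -0.031, -0.001], [-0.001, -0.001, -1.0]]
ft_force: [1.2, -0.3, 0.1]
finger_gap: 0.0231
gripper_force: 25.0
```

```bash
python3 row.py
```

```text
[0.60840431 0.16083553 0.05179571] [ 1.15203066 -0.32534403  0.14187821]
242 [101. 100. 105.]
243 [92. 91. 94.]
244 [86. 76. 75.]
245 [92. 71. 52.]
246 [95. 86. 50.]
247 [ 82. 104.  61.]
248 [ 69. 108.  65.]
249 [ 66. 108.  64.]
250 [ 66. 109.  66.]
```

{"fn": "jog_arm", "kwargs": {"motion": [[[0, 0, 0], 0, 0.5], [[0, 0, 0], 0, 0.5], [[0, 0, 0], 0, 0.5], [[0, 0, 0], 0, 0.5], [[0, 0, -0.5], 0, 0.5], [[0, 0, -1], 0, 0.5], [[0, 0, -1], 0, 0.5], [[0, 0, -1], 0, 0.5], [[0, 0, -1], 0, 0.5], [[0, 0, -1], 0, 0.5], [[0, 0, -1], 0, 0.5], [[0, 0, 0], 0, 0.5], [[0, 0, 0], 0, 0.5]]}}

```text
time_s: 18.9
tcp_pos: [0.6089, 0.1617, 0.2485]
tool_rot: [[0.03, 1.0, 0.002], [1.0, -0.03, 0.001], [0.001, 0.002, -1.0]]
ft_force: [-0.8, 0.5, 0.2]
finger_gap: 0.0437
gripper_force: 0.0
```

```bash
python3 tube.py pics/t6.png pics/t6b.png; python3 - <<'E'
from h import *
im=dict(np.load("top1.npz")); f=im["frame"].astype(int)
for v in(221,223,225,227): print(v,[tuple(map(int,f[v,u])) for u in range(359,370)])
P=cloud(im); hsv=cv2.cvtColor(im["frame"],cv2.COLOR_RGB2HSV).astype(int)
m=((hsv[...,0]<6)|(hsv[...,0]>174))&(hsv[...,1]>150)&(P[...,2]>.15)&(P[...,2]<.21)&(P[...,1]<.06)
print("knob",m.sum(),P[m].min(0),P[m].max(0),np.median(P[m],0)); v,u=np.nonzero(m)
r=cv2.minAreaRect(plane(im,u,v,.18)[:,:2].astype(np.float32)*1000); print(r)
E
```

```text
scene green 48 px 298 304 247 255 med [0.6108 0.1562 0.0677] min [0.6027 0.129  0.0637] max [0.6187 0.1785 0.0709]
 x(y) [-0.0199  0.6132]  z(y) [0.0267 0.0636]
top green 167 px 338 364 220 232 med [0.604  0.1609 0.0677] min [0.5963 0.1275 0.0593] max [0.6174 0.1874 0.073 ]
top orange 9 px 365 366 220 230 med [0.6014 0.1247 0.0661] min [0.5951 0.1235 0.0582] max [0.6153 0.1255 0.0692]
 x(y) [0.0007 0.6052]  z(y) [-0.0014  0.0672]
221 [(62, 96, 69), (61, 96, 69), (49, 85, 58), (44, 82, 53), (44, 80, 50), (63, 76, 43), (73, 41, 17), (45, 37, 32), (68, 65, 68), (155, 152, 157), (158, 155, 160)]
223 [(72, 109, 81), (67, 104, 76), (63, 100, 72), (66, 102, 74), (63, 97, 69), (62, 95, 65), (126, 95, 52), (73, 50, 33), (56, 53, 55), (138, 135, 140), (152, 149, 154)]
225 [(68, 103, 77), (59, 95, 68), (56, 92, 65), (55, 91, 64), (51, 86, 59), (47, 80, 50), (88, 79, 42), (70, 43, 21), (54, 50, 52), (106, 104, 108), (144, 141, 146)]
227 [(58, 90, 65), (45, 78, 52), (44, 76, 52), (43, 74, 50), (41, 73, 49), (37, 65, 40), (53, 61, 33), (73, 38, 14), (47, 43, 43), (83, 80, 84), (132, 129, 134)]
knob 162 [0.55113869 0.00158078 0.1697463 ] [0.5749746  0.02876165 0.18901618] [0.56050915 0.01728874 0.18405983]
((561.9677124023438, 15.281339645385742), (31.45209312438965, 23.210254669189453), 86.44432830810547)
```

The boundary is now about 1.7 mm outside the mouth, so it overshot a little. The tube lies level now, so I'll pull it back 2.5 mm.

{"fn": "jog_arm", "kwargs": {"motion": [[[0, 0, 1], 0, 0.5], [[0, 0, 1], 0, 0.5], [[0, 0, 1], 0, 0.5], [[0, 0, 1], 0, 0.5], [[0, 0, 1], 0, 0.5], [[0, 0, 1], 0, 0.5], [[0, 0, 0.5], 0, 0.5], [[0, 0, 0], 0, 0.5], [[0, 0, 0], 0, 0.5], [[0, 0, 0], 0, 0], [[0, 0, 0], 0, 0], [[0, 0, 0], 0, 0], [[0, 0, 0], 0, 0], [[0, 0, 0], 0, 0]], "squeeze": 20}}

```text
time_s: 20.45
tcp_pos: [0.6093, 0.1621, 0.0528]
tool_rot: [[0.03, 1.0, 0.001], [1.0, -0.03, 0.001], [0.001, 0.001, -1.0]]
ft_force: [0.4, 0.9, 1.2]
finger_gap: 0.0236
gripper_force: 20.0
```

{"fn": "jog_arm", "kwargs": {"motion": [[[0.03, 0, 0], 0, 0], [[0.03, 0, 0], 0, 0], [[0.025, 0, 0], 0, 0], [[0, 0, 0], 0, 0], [[0, 0, 0], 0, 0], [[0, 0, 0], 0, 0]]}}

```text
time_s: 21.05
tcp_pos: [0.6092, 0.1641, 0.0523]
tool_rot: [[0.03, 1.0, 0.001], [1.0, -0.03, -0.0], [-0.0, 0.001, -1.0]]
ft_force: [1.3, -2.1, 3.1]
finger_gap: 0.0235
gripper_force: 20.0
```

{"fn": "jog_arm", "kwargs": {"motion": [[[0, 0, 0], 0, 0.5], [[0, 0, 0], 0, 0.5], [[0, 0, 0], 0, 0.5], [[0, 0, 0], 0, 0.5], [[0, 0, -0.5], 0, 0.5], [[0, 0, -1], 0, 0.5], [[0, 0, -1], 0, 0.5], [[0, 0, -1], 0, 0.5], [[0, 0, -1], 0, 0.5], [[0, 0, -1], 0, 0.5], [[0, 0, -1], 0, 0.5], [[0, 0, 0], 0, 0.5], [[0, 0, 0], 0, 0.5]]}}

```text
time_s: 22.35
tcp_pos: [0.609, 0.1643, 0.2485]
tool_rot: [[0.03, 1.0, 0.002], [1.0, -0.03, 0.001], [0.001, 0.002, -1.0]]
ft_force: [-0.1, 0.6, -0.2]
finger_gap: 0.0443
gripper_force: 0.0
```

```bash
cat > chk.py <<'E'
from h import *
import sys
im=robot.get_image("top"); f=im["frame"].astype(int); np.savez("top2.npz",**im)
for v in(221,223,225,227): print(v,[tuple(map(int,f[v,u])) for u in range(360,369)])
cv2.imwrite(sys.argv[1],cv2.resize(im["frame"][170:260,320:450,::-1],(780,540),interpolation=3))
E
python3 chk.py pics/c1.png
```

```text
221 [(62, 97, 70), (49, 85, 58), (46, 81, 52), (78, 79, 45), (148, 81, 35), (85, 43, 14), (47, 37, 34), (68, 66, 69), (155, 152, 157)]
223 [(69, 106, 78), (64, 101, 74), (65, 101, 72), (62, 95, 64), (127, 88, 47), (161, 95, 45), (82, 52, 34), (54, 51, 53), (138, 135, 140)]
225 [(60, 97, 68), (58, 95, 68), (55, 91, 63), (51, 84, 53), (90, 81, 43), (145, 81, 34), (81, 44, 20), (56, 51, 53), (106, 104, 108)]
227 [(48, 80, 54), (44, 76, 52), (44, 75, 50), (40, 70, 44), (52, 65, 36), (122, 67, 28), (81, 40, 13), (48, 44, 45), (82, 80, 84)]
```

Now about 4 mm of the ring is outside, so the mouth's edge is near its middle. Next is the toggle. First I'll check the joints to choose the turn direction.

```bash
python3 -c "
from h import *
s=robot.observe();print(s['qpos'],s['tcp_pos'],s['time_s'])"
```

```text
[-0.71624568  0.4187376   0.48025787  1.67914207 -0.21322964  1.09614891
 -0.2034545 ] [0.60833568 0.16422396 0.24722737] 22.4
```

{"fn": "jog_arm", "kwargs": {"motion": [[[0, 0, 0], -0.9375, 0.7], [[0, 0, 0], -0.9375, 0.7], [[0, 0, 0], -0.9375, 0.7], [[0, 0, 0], -0.9375, 0.7], [[0, 0, 0], -0.9375, 0.7], [[0, 0, 0], -0.9375, 0.7], [[0, 0, 0], -0.9375, 0.7], [[0, 0, 0], -0.9375, 0.7], [[0, 0, 0], -0.9375, 0.7], [[0, 0, 0], -0.9375, 0.7], [[0, 0, 0], -0.9375, 0.7], [[0, 0, 0], -0.9375, 0.7], [[0.22, -0.84, 0], 0, 0.7], [[0.22, -0.84, 0], 0, 0.7], [[0.22, -0.84, 0], 0, 0.7], [[0.22, -0.84, 0], 0, 0.7], [[0.22, -0.84, 0], 0, 0.7], [[0.22, -0.84, 0], 0, 0.7], [[0, 0, 0], 0, 0.7], [[0, 0, 0], 0, 0.7]]}}

```text
time_s: 24.4
tcp_pos: [0.5641, 0.0143, 0.2463]
tool_rot: [[-1.0, 0.031, -0.002], [0.031, 1.0, 0.0], [0.002, 0.0, -1.0]]
ft_force: [0.1, 0.1, -0.1]
finger_gap: 0.0615
gripper_force: 0.0
```

{"fn": "jog_arm", "kwargs": {"motion": [[[0, 0, 0.8], 0, 0.7], [[0, 0, 0.8], 0, 0.7], [[0, 0, 0.8], 0, 0.7], [[0, 0, 0.26], 0, 0.7], [[0, 0, 0], 0, 0.7], [[0, 0, 0], 0, 0], [[0, 0, 0], 0, 0], [[0, 0, 0], 0, 0], [[0, 0, 0], 0, 0], [[0, 0, 0], 0, 0], [[0, 0, 0], 0, 0], [[0, 0, 0], 0, 0]], "squeeze": 30}}

```text
time_s: 25.6
tcp_pos: [0.5649, 0.0142, 0.1678]
tool_rot: [[-1.0, 0.03, 0.001], [0.03, 1.0, 0.0], [-0.001, 0.0, -1.0]]
ft_force: [-2.2, -0.7, 3.8]
finger_gap: 0.0282
gripper_force: 30.0
```

```bash
python3 - <<'E'
from h import *
im=robot.get_image("scene"); cv2.imwrite("pics/k1.png",cv2.resize(im["frame"][150:270,250:370,::-1],(600,600),interpolation=3))
E
```

```text
(no output)
```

View pics/k1.png

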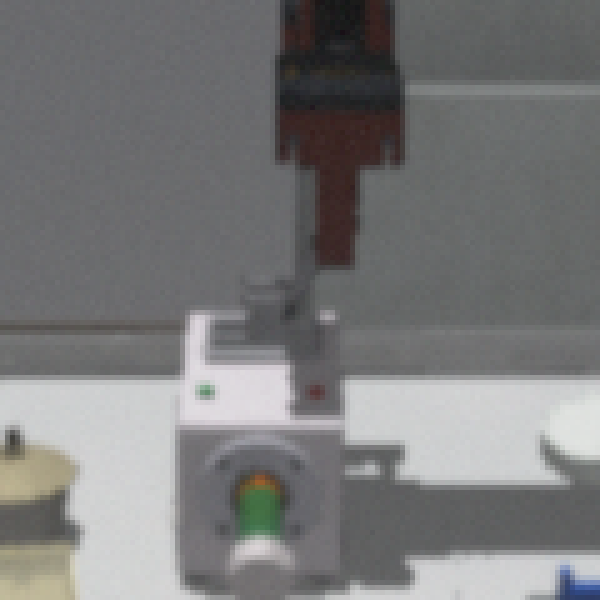

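The fingers hold the drum (gap 28.2 mm) at (335,215) in the crop, and the tube sits in the sleeve with the ring at the mouth. Now I'll pull the bat out along its length.

{"fn": "jog_arm", "kwargs": {"motion": [[[0.05, 0, -0.09], 0, 0], [[0.05, 0, -0.09], 0, 0], [[0.05, 0, -0.09], 0, 0], [[0.05, 0, -0.09], 0, 0], [[0.05, 0, -0.09], 0, 0], [[0, 0, 0], 0, 0], [[0, 0, 0], 0, 0]]}}

```text
time_s: 26.35
tcp_pos: [0.5574, 0.0145, 0.181]
tool_rot: [[-1.0, 0.03, 0.001], [0.03, 1.0, -0.0], [-0.001, 0.0, -1.0]]
ft_force: [4.5, -1.9, -3.9]
finger_gap: 0.0281
gripper_force: 30.0
```

{"fn": "jog_arm", "kwargs": {"motion": [[[-0.135, 0, -0.065], 0, 0], [[-0.135, 0, -0.062], 0, 0], [[-0.157, 0, -0.057], 0, 0], [[-0.157, 0, -0.057], 0, 0], [[-0.162, 0, -0.042], 0, 0], [[-0.162, 0, -0.042], 0, 0], [[-0.165, 0, -0.025], 0, 0], [[-0.165, 0, -0.025], 0, 0], [[-0.167, 0, -0.008], 0, 0], [[-0.167, 0, -0.008], 0, 0], [[0, 0, 0], 0, 0]]}}

```text
time_s: 27.45
tcp_pos: [0.605, 0.0129, 0.1926]
tool_rot: [[-1.0, 0.03, 0.001], [0.03, 1.0, -0.0], [-0.001, -0.0, -1.0]]
ft_force: [-2.4, -1.3, -6.2]
finger_gap: 0.0278
gripper_force: 30.0
```

{"fn": "jog_arm", "kwargs": {"motion": [[[-0.167, 0, 0.008], 0, 0], [[-0.167, 0, 0.008], 0, 0], [[-0.165, 0, 0.025], 0, 0], [[-0.165, 0, 0.025], 0, 0], [[-0.162, 0, 0.042], 0, 0], [[-0.162, 0, 0.042], 0, 0], [[-0.157, 0, 0.057], 0, 0], [[-0.157, 0, 0.057], 0, 0], [[-0.145, 0, 0.067], 0, 0], [[-0.145, 0, 0.067], 0, 0], [[0, 0, 0], 0, 0]]}}

```text
time_s: 28.55
tcp_pos: [0.6529, 0.0115, 0.1804]
tool_rot: [[-1.0, 0.03, 0.001], [0.03, 1.0, -0.0], [-0.001, -0.0, -1.0]]
ft_force: [-1.6, -2.3, -2.3]
finger_gap: 0.028
gripper_force: 30.0
```

{"fn": "jog_arm", "kwargs": {"motion": [[[0.049, 0, 0.089], 0, 0], [[0.049, 0, 0.089], 0, 0], [[0.049, 0, 0.089], 0, 0], [[0.049, 0, 0.089], 0, 0], [[0.049, 0, 0.089], 0, 0], [[0, 0, 0], 0, 0], [[0, 0, 0], 0, 0]]}}

```text
time_s: 29.25
tcp_pos: [0.6512, 0.0116, 0.172]
tool_rot: [[-0.999, 0.03, 0.016], [0.03, 1.0, 0.0], [-0.016, 0.001, -1.0]]
ft_force: [7.0, -3.6, 9.2]
finger_gap: 0.0277
gripper_force: 30.0
```

Inward motion stopped about halfway with 11 N axial, so I'll ease off along the bat and let go, so the spring can seat it.

{"fn": "jog_arm", "kwargs": {"motion": [[[-0.05, 0, -0.09], 0, 0], [[-0.05, 0, -0.09], 0, 0], [[0, 0, 0], 0, 0], [[0, 0, 0], 0, 0]]}}

```text
time_s: 29.65
tcp_pos: [0.6504, 0.0116, 0.1726]
tool_rot: [[-1.0, 0.03, 0.007], [0.03, 1.0, -0.0], [-0.007, -0.0, -1.0]]
ft_force: [8.4, -2.4, -11.0]
finger_gap: 0.0276
gripper_force: 30.0
```

{"fn": "jog_arm", "kwargs": {"motion": [[[-0.05, 0, 0.02], 0, 0], [[-0.05, 0, 0.02], 0, 0], [[0, 0, 0], 0, 0], [[0, 0, 0], 0, 0]]}}

```text
time_s: 30.05
tcp_pos: [0.6514, 0.0116, 0.1721]
tool_rot: [[-1.0, 0.03, 0.002], [0.03, 1.0, -0.0], [-0.002, 0.0, -1.0]]
ft_force: [1.0, -3.7, -0.0]
finger_gap: 0.0276
gripper_force: 30.0
```

{"fn": "jog_arm", "kwargs": {"motion": [[[0, 0, 0], 0, 0.7], [[0, 0, 0], 0, 0.7], [[0, 0, 0], 0, 0.7], [[0, 0, 0], 0, 0.7], [[0, 0, 0], 0, 0.7], [[0, 0, 0], 0, 0.7]]}}

```text
time_s: 30.65
tcp_pos: [0.6507, 0.0119, 0.1714]
tool_rot: [[-1.0, 0.03, -0.0], [0.03, 1.0, 0.0], [0.0, 0.0, -1.0]]
ft_force: [-0.5, 0.3, 0.4]
finger_gap: 0.0619
gripper_force: 0.0
```

```bash
cat > knob.py <<'E'
from h import *
np.set_printoptions(precision=4,suppress=True)
import sys
ims=[]
for n in("scene","top"):
    im=robot.get_image(n); P=cloud(im); hsv=cv2.cvtColor(im["frame"],cv2.COLOR_RGB2HSV).astype(int)
    m=((hsv[...,0]<6)|(hsv[...,0]>174))&(hsv[...,1]>150)&(P[...,2]>.12)&(P[...,2]<.23)&(abs(P[...,1])<.06)&(abs(P[...,0]-.61)<.1)
    if m.any(): print(n,m.sum(),P[m].min(0),P[m].max(0),np.median(P[m],0))
    ims.append(cv2.resize(im["frame"][150:270,250:370,::-1] if n=="scene" else im["frame"][160:260,350:450,::-1],(400,400),interpolation=3))
cv2.imwrite(sys.argv[1],np.hstack(ims))
E
python3 knob.py pics/k2.png
```

```text
scene 14 [0.6335 0.0201 0.1744] [0.6391 0.0309 0.1864] [0.6363 0.0256 0.1803]
top 187 [ 0.6278 -0.0275  0.1676] [0.6557 0.0522 0.2252] [0.6375 0.0138 0.1861]
```

{"fn": "jog_arm", "kwargs": {"motion": [[[0, 0, -0.5], 0, 0.7], [[0, 0, -1], 0, 0.7], [[0, 0, -1], 0, 0.7], [[0, 0, -1], 0, 0.7], [[0, 0, 0], 0, 0.7], [[0, 0, 0], 0, 0.7]]}}

```text
time_s: 31.35
tcp_pos: [0.6511, 0.0117, 0.278]
tool_rot: [[-1.0, 0.03, 0.002], [0.03, 1.0, 0.0], [-0.002, 0.0, -1.0]]
ft_force: [0.6, -0.1, 0.2]
finger_gap: 0.0614
gripper_force: 0.0
```

```bash
python3 knob.py pics/k3.png; python3 - <<'E'
from h import *
im=dict(np.load("top2.npz"));P=cloud(im); hsv=cv2.cvtColor(im["frame"],cv2.COLOR_RGB2HSV).astype(int)
m=((hsv[...,0]<6)|(hsv[...,0]>174))&(hsv[...,1]>150)&(P[...,2]>.12)&(P[...,2]<.23)&(abs(P[...,1])<.06)&(abs(P[...,0]-.61)<.1)
print("off ref top",m.sum(),P[m].min(0),P[m].max(0),np.median(P[m],0))
E
```

```text
scene 38 [0.6335 0.0096 0.1696] [0.6501 0.0304 0.1882] [0.6418 0.0252 0.1806]
top 146 [ 0.6277 -0.0019  0.1753] [0.6489 0.026  0.1913] [0.6359 0.0136 0.1861]
off ref top 164 [0.54957029 0.00104554 0.16830892] [0.57348546 0.02923756 0.18815641] [0.56015147 0.01739747 0.18425201]
```

The numbers put the knob at about (0.640, 0.013, 0.177). That is radius 84 mm and lean about +0.43 rad, so it has snapped in on the far side. I'll nudge it gently outward with closed fingers to confirm it's locked and fully over.

{"fn": "jog_arm", "kwargs": {"motion": [[[0.77, 0, 0], 0, 0], [[0.77, 0, 0], 0, 0], [[0, 0, 0], 0, 0], [[0, 0, 0], 0, 0], [[0, 0, 0], 0, 0], [[0, 0, 0.85], 0, 0], [[0, 0, 0.85], 0, 0], [[0, 0, 0.85], 0, 0], [[0, 0, 0.85], 0, 0], [[0, 0, 0], 0, 0], [[0, 0, 0], 0, 0]]}}

```text
time_s: 32.55
tcp_pos: [0.605, 0.013, 0.1744]
tool_rot: [[-1.0, 0.03, -0.001], [0.03, 1.0, -0.0], [0.001, -0.0, -1.0]]
ft_force: [0.6, -0.8, 0.4]
finger_gap: 0.0003
gripper_force: 0.0
```

{"fn": "jog_arm", "kwargs": {"motion": [[[-0.1, 0, 0], 0, 0], [[-0.1, 0, 0], 0, 0], [[-0.1, 0, 0], 0, 0], [[-0.1, 0, 0], 0, 0], [[0, 0, 0], 0, 0]]}}

```text
time_s: 33.05
tcp_pos: [0.6171, 0.0127, 0.1748]
tool_rot: [[-1.0, 0.03, 0.001], [0.03, 1.0, 0.0], [-0.001, 0.0, -1.0]]
ft_force: [-0.0, -0.0, 0.9]
finger_gap: 0.0006
gripper_force: 0.0
```

{"fn": "jog_arm", "kwargs": {"motion": [[[-0.05, 0, 0], 0, 0], [[-0.05, 0, 0], 0, 0], [[0, 0, 0], 0, 0], [[0, 0, 0], 0, 0]]}}

```text
time_s: 33.45
tcp_pos: [0.6195, 0.0126, 0.1744]
tool_rot: [[-1.0, 0.03, -0.0], [0.03, 1.0, -0.0], [0.0, -0.0, -1.0]]
ft_force: [0.4, 0.6, 0.1]
finger_gap: 0.0004
gripper_force: 0.0
```

{"fn": "jog_arm", "kwargs": {"motion": [[[-0.05, 0, 0], 0, 0], [[-0.05, 0, 0], 0, 0], [[0, 0, 0], 0, 0], [[0, 0, 0], 0, 0]]}}

```text
time_s: 33.85
tcp_pos: [0.6217, 0.0126, 0.174]
tool_rot: [[-1.0, 0.03, -0.002], [0.03, 1.0, 0.0], [0.002, -0.0, -1.0]]
ft_force: [-3.6, -0.3, -0.8]
finger_gap: 0.0001
gripper_force: 1.6
```

{"fn": "jog_arm", "kwargs": {"motion": [[[-0.03, 0, 0], 0, 0], [[0, 0, 0], 0, 0], [[0, 0, 0], 0, 0]]}}

```text
time_s: 34.15
tcp_pos: [0.6221, 0.0126, 0.1739]
tool_rot: [[-1.0, 0.03, -0.003], [0.03, 1.0, -0.0], [0.003, -0.0, -1.0]]
ft_force: [-5.4, 0.1, -0.7]
finger_gap: 0.0002
gripper_force: 2.5
```

{"fn": "jog_arm", "kwargs": {"motion": [[[0.3, 0, 0], 0, 0], [[0.3, 0, 0], 0, 0], [[0, 0, -1], 0, 0], [[0, 0, -1], 0, 0], [[0, 0, -1], 0, 0], [[0, 0, -1], 0, 0], [[0.8, 0.5, -0.5], 0, 0], [[0.8, 0.5, -0.5], 0, 0], [[0.8, 0.5, 0], 0, 0], [[0.8, 0.5, 0], 0, 0], [[0, 0, 0], 0, 0], [[0, 0, 0], 0, 0]]}}

```text
time_s: 35.35
tcp_pos: [0.5114, 0.0759, 0.3252]
tool_rot: [[-1.0, 0.029, 0.002], [0.029, 1.0, 0.001], [-0.002, 0.001, -1.0]]
ft_force: [0.5, -0.0, -0.7]
finger_gap: 0.0003
gripper_force: 0.0
```

```bash
python3 knob.py pics/k4.png; python3 chk.py pics/c4.png; python3 tube.py pics/t7.png pics/t7b.png
```

```text
scene 43 [ 0.6391 -0.0002  0.1699] [0.6528 0.0306 0.1861] [0.6446 0.0252 0.1809]
top 4 [0.6451 0.0244 0.1827] [0.6505 0.0254 0.1856] [0.6479 0.0249 0.1843]
221 [(61, 95, 69), (49, 85, 58), (46, 81, 53), (78, 79, 43), (148, 83, 35), (85, 42, 13), (46, 38, 33), (69, 66, 70), (155, 152, 158)]
223 [(69, 106, 77), (64, 102, 74), (65, 101, 72), (63, 97, 65), (127, 89, 47), (162, 96, 46), (82, 51, 33), (54, 52, 53), (139, 136, 140)]
225 [(60, 96, 69), (58, 94, 67), (56, 91, 64), (51, 84, 53), (91, 83, 45), (146, 83, 37), (81, 45, 21), (54, 50, 52), (107, 105, 108)]
227 [(46, 79, 52), (45, 77, 52), (44, 75, 51), (40, 70, 45), (51, 65, 36), (122, 66, 28), (80, 39, 12), (46, 42, 43), (83, 81, 84)]
scene green 45 px 299 304 248 255 med [0.6088 0.1541 0.0668] min [0.6027 0.1343 0.0634] max [0.6165 0.1754 0.0706]
 x(y) [0.0284 0.6052]  z(y) [-0.0293  0.0715]
top green 80 px 337 364 221 231 med [0.6105 0.1489 0.067 ] min [0.5962 0.1294 0.0607] max [0.6177 0.1878 0.0708]
top orange 24 px 363 366 219 229 med [0.6041 0.1254 0.0691] min [0.596  0.1236 0.0605] max [0.6215 0.1278 0.0779]
 x(y) [0.1175 0.5899]  z(y) [-0.0165  0.0698]
```

The knob stopped firmly on the far side, so it's locked. The ring still lies at the mouth and the robot is clear of everything.

```bash
python3 -c "
from cell import robot
print(robot.job_done())"
```

```text
the job is handed in; nothing more can be done
None
```

I handed the job in at about 35 s: the tube is released in the sleeve with the mouth's edge near the middle of the orange ring, the toggle is locked on the green-dot side, and I never touched the bystanders.

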